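# Lock the bayonet lid onto the pressure pot

## Robot

A 6-joint arm with a two-finger parallel gripper is mounted at the origin on a cart in front of the work surface, level with it; the furniture and walls round the work are solid. World frame = base frame: x ahead of the robot, y to its left, z up, the work surface at z = 0. Lengths are in mm, angles in rad, forces in N, time in s.
With the tool pointing down it reaches from about 275 to 1000 mm from the base axis. Payload 8.4 kg.
Tool frame: the origin (TCP) lies on the centre line of the jaws, within the pads' length; the fingertips stand 17 mm ahead of it and the grasp point (between the pads) lies 2 mm behind it; z points along the fingers, y is the line along which they close (so a half turn about z gives the same grasp; the last joint's range is limited). The gripper opens to 85 mm and grips with 20 to 120 N. Pads are 22 mm wide; open, the fingers measure 114 mm over their backs; the gripper's body (76 mm by 85 mm) begins 54 mm behind the grasp point. The pads swing forward as they close: fully open they stand 13 mm farther back than shut.
Start: joints at [1.229, 0.353, 1.633, -0, 1.155, -0.002], TCP at [208.31, 589.266, 248.281] pointing down, gripper open.
Joint ranges: [-2.63, 2.63], [-0.92, 2.1], [0.06, 2.66], [-1.3, 4.44], [0, 2.69], [-3.02, 3.02]. Speed limits (rad/s): [2.22, 2.22, 2.79, 3.14, 3.14, 3.14].

## Interface

Orientations are given as [roll, pitch, yaw] about the fixed x, y, z axes, in that order (R = Rz(yaw) Ry(pitch) Rx(roll)).
In Python, from rig import r, eyes gives the robot as it stands. The module is installed in compiled form; this text tells all that it offers.
- The arm moves only by the shell command python3 -m inch 'ROWS' [FORCE]. ROWS is JSON, a list of rows, each a list of 7 numbers: the shift along the tool's x, y, z in m, then the turn, a rotation vector about the tool's x, y, z in degrees, then the closure, from -1 (fully open) to 1 (shut). In form: [[x, y, z, rx, ry, rz, gripper], ...]. A call has 1 to 8 rows; each row shifts and turns the commanded pose from where the row before left it, along the tool's axes as they then stand; what a row does not reach is not made up. A row lasts 1/10 s, in which the tool goes at most 50 mm and 8.59 degrees, less where a joint would pass 70% of its speed; a pose out of reach is approached as far as the arm can. A call with a gripper value outside its range is refused whole. The fingers move at their own pace and stop on an object; FORCE is the grip in N (left out, the last holds). Time passes only in rows, so rows that do not move let the fingers close. It gives the time, the measured TCP pose, the force, the opening and the grip force at its end, in the units of the state.
- r.sense(): the state, without advancing time (a new reading comes with each control period).
- eyes.grab_frame(name): name is "scene" or "top"; returns a dict with "img" (400x640x3 uint8, blue, green, red), "fx", "fy", "cx", "cy" (pixels), "R" (3x3) and "t" (3): a world point X has camera coordinates R X + t. Camera axes: x right, y down, z forward; pixel columns grow to the right and rows downward; lengths in mm; the calibration is good to about 2 mm. A picture is of the moment at which its call begins. There is no depth.
- r.sign_off(): hands the job in; it is judged then, once.
The state is a dict: "clock": time; "qpos": joint angles; "qvel": joint speeds; "joint_efforts": joint torques, N m; "eef_pos": TCP position; "tcp_rot": TCP orientation; "contact_force": force on the tool from outside, world axes, zero at the start; "wrist_torque": the same for the moment, N m; "opening": opening from 0.0 (shut) to 1.0 (fully open); "grasp_force": force on a finger pad.
Only numpy, scipy, OpenCV 4.12 (cv2) and the standard library are available. Lean on these libraries where they do the work, as an engineer would, in place of code of your own. Each camera call takes 0.05 s, during which the arm holds its last target. There are 200 camera calls.

## Task

Close the blue pressure pot: take its lid out of the black tray by the red handle bar, lower it into the pot with its two lugs passing down through the two gaps in the rim, and twist it clockwise (seen from above) until it comes tight against its stops, the bar pointing at the green marks. Let go and leave the tools in the tray and the other things on the bench where they are.

Things in the scene. Friction and masses are not known exactly. Their poses are not given: they have to be found in the camera images.
- pot: blue steel pressure pot, bolted down, round, 132 mm in diameter, 125 mm tall, mouth up; origin at the centre of its underside on the bench, z up. Its rim (130 mm outside, 117 mm inside) carries two inward lips facing each other (inner diameter 97 mm, top at z = 125 mm) parted by two gaps, half a turn apart. The bar of the locked lid lies along the pot's x axis
- pot_gap (a point): centre of one of the two gaps between the lips, at lip-top height; the other is straight over the pot's axis. The gaps are 44 degrees wide and lie 68 degrees (1.187 rad) counterclockwise, seen from above, of the pot's +x and -x axes; yellow marks on the rim show them. The lid goes in with a lug in each gap, about 8 degrees of play either way and 2.5 mm sideways
- pot_mark (a point): one of the two green marks on the rim and lips, at the pot's +x (the other at -x): the bar points at them when locked. Under each lip a ramp runs clockwise from the gap: its underside falls from z = 119 to 113 mm over 45 degrees, is level for 15 more and ends at a stop, where the lug has turned 68 degrees from the gap's centre. Counterclockwise from a gap is blocked
- lid: loose aluminium lid with a red handle bar, 0.35 kg (within a fifth), lying handle up on the floor of the black tray. Origin at the centre of its underside, z up, x along the bar. Disc 92 mm in diameter, top at z = 26 mm, its lowest 8 mm tapering to 80 mm diameter. The same after half a turn. Its origin is 101 mm above the bench when it rests in the pot unlocked, 97 mm when locked
- lid_bar (a point): middle of the lid's red handle bar, 44 mm above the lid's underside. The bar is 88 mm long (lid x), 18 mm thick (lid y), and stands from z = 26 to 62 mm of the lid. Twisting takes up to about 1 N m at the end, and the ramps draw the lid down 4 mm; it stays tight by friction when released
- lid_lug (a point): middle of the steel lug at the lid's +x, under the end of the bar; its twin is at -x. The lugs reach to 111 mm overall, are about 28 degrees (25 mm) wide and run from z = 8 to 16 mm of the lid
- seal (a joint): how far the sprung seal ring in the pot's mouth is pressed down, m: 0 free (it carries the lid's weight), about 0.004 with the lid locked tight, at most 0.007; the spring pushes with 6 N when free and 1500 N/m more
- seal_top (a point): centre of the top of the black rubber seal ring (93 mm diameter) that carries the lid; 101 mm above the bench when free
- screwdriver: screwdriver with a yellow handle, 172 x 27 x 26 mm, lying across the near end of the black tray; origin at the centre of its underside; bystander. The tray is fixed: floor 3 mm and rim 110 mm above the bench, inside it spans x = 0.366 to 0.695 and y = -0.534 to -0.285 in the world
- strap_cutter: green strap cutter, 144 x 33 x 20 mm, lying in the tray across its far end; origin at the centre of its underside; bystander
- masking_tape: roll of masking tape, 92 mm diameter, 24 mm high, flat on the bench in front of the lever press; bystander
- parts_box: small blue-lidded plastic box, 53 x 75 x 26 mm, on the bench left of the lever press; bystander

How it is judged:
By the outcome, as a careful person would: the job done as asked, in the order asked, and still so for the second after the job is handed in, with the robot touching nothing.
It also fails if it takes over 42 s, if anything falls off the work surface, if the arm or the gripper's body presses on something with over 40 N, if the wrist force passes 120 N, or if a joint passes its speed limit or range.

## Working session

There is one attempt and no reset: what is moved stays moved. The work goes in short steps, Python scripts to look and compute and a shell command to move; the robot and the scene stay as the last step left them, time stands still between calls to the robot, and variables do not carry over. Pictures are saved under pics/ and viewed, at most 10 in all, crops included, and the job is handed in when it is done.

```bash
mkdir -p pics; python3 - <<'E'
from rig import r, eyes
import cv2,pickle
d={}
for n in("scene","top"):
    f=eyes.grab_frame(n);d[n]=f;cv2.imwrite(f"pics/{n}0.png",f["img"]);print(n,f["fx"],f["cx"],f["cy"],f["R"],f["t"])
pickle.dump(d,open("f0.pkl","wb"))
print(r.sense())
E
```

```text
scene 366.48603902397474 323.4291264929031 202.8197166742247 [[-0.94722549  0.32043019  0.00940026]
 [ 0.26913724  0.81084444 -0.51970803]
 [-0.17415229 -0.48975074 -0.85429222]] [ 551.62287487  -37.5904798  1321.32724615]
top 431.5631111054297 319.0745626756721 201.80204889866593 [[ 0.02338184 -0.99970706  0.00625132]
 [-0.98522097 -0.02410346 -0.16958379]
 [ 0.16968479 -0.00219376 -0.98549595]] [ -80.7572203   531.54539057 1088.44389149]
{'clock': 0.1, 'qpos': array([ 1.22861590e+00,  3.53561638e-01,  1.63404809e+00,  1.36569233e-05,
        1.15522179e+00, -2.39029356e-03]), 'qvel': array([ 1.46211948e-03, -4.02945267e-04,  3.18276276e-04,  1.08330356e-03,
        1.72660939e-05, -5.44812898e-04]), 'joint_efforts': array([ 1.68824954e-06, -6.06361270e+01, -3.42821860e+01, -1.47208075e-04,
        3.95136929e-03, -2.20460441e-05]), 'eef_pos': array([208.16004949, 588.88650719, 247.65251938]), 'tcp_rot': array([-3.14035382e+00, -1.54488924e-05,  2.80179699e+00]), 'contact_force': array([-0.23767816, -0.26230088,  0.54974198]), 'wrist_torque': array([ 0.03842395, -0.00185382,  0.0525615 ]), 'grasp_force': 0.0, 'opening': 1.0015445850103941}
```

View pics/scene0.png

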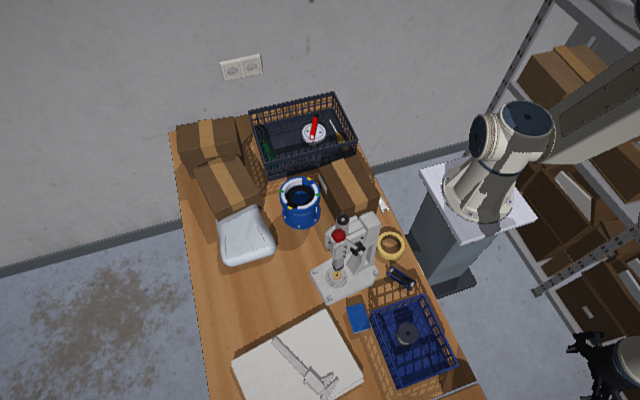

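View pics/top0.png

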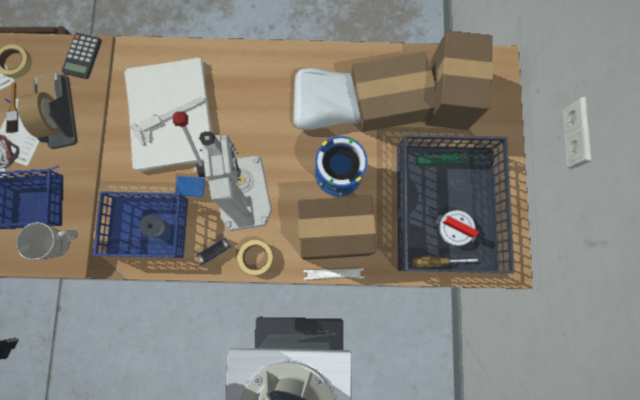

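The scene view shows the pot at (300,202), the lid in the tray at (314,131). The top view shows the pot mouth at (341,160), the lid at (460,229), and a carton at (337,228) between the robot and the pot. I'll zoom in on these.

```bash
cat > h.py <<'E'
import numpy as np
def ray(f,uv,z):
    d=f["R"].T@np.array([(uv[0]-f["cx"])/f["fx"],(uv[1]-f["cy"])/f["fy"],1]); c=-f["R"].T@f["t"]
    return c+d*(z-c[2])/d[2]
def proj(f,X):
    p=f["R"]@np.array(X,float)+f["t"]; return np.array([f["cx"]+f["fx"]*p[0]/p[2],f["cy"]+f["fy"]*p[1]/p[2]])
E
python3 - <<'E'
import cv2,pickle,numpy as np
from h import *
d=pickle.load(open("f0.pkl","rb"))
def crop(n,x,y,w=80,h=60,k=5): return cv2.resize(d[n]["img"][y-h//2:y+h//2,x-w//2:x+w//2],None,fx=k,fy=k,interpolation=cv2.INTER_CUBIC)
a=np.vstack([np.hstack([crop("top",341,165),crop("top",460,229)]),np.hstack([crop("scene",300,200),crop("scene",314,130)])])
cv2.imwrite("pics/c0.png",a)
for n in d:
    f=d[n];hsv=cv2.cvtColor(f["img"],cv2.COLOR_BGR2HSV)
    roi={"top":(400,130,510,275),"scene":(250,95,355,170)}[n]
    m=cv2.inRange(hsv,(0,150,110),(6,255,255))|cv2.inRange(hsv,(174,150,110),(180,255,255))
    k=np.zeros_like(m);k[roi[1]:roi[3],roi[0]:roi[2]]=m[roi[1]:roi[3],roi[0]:roi[2]]
    p=np.argwhere(k)[:,::-1].astype(np.float32);rc=cv2.minAreaRect(p);print(n,len(p),p.mean(0),rc)
    b=cv2.boxPoints(rc); print([ray(f,q,65).round(0) for q in b], ray(f,rc[0],56))
    roi={"top":(310,130,372,200),"scene":(275,170,326,235)}[n]
    for nm,lo,hi in(("yel",(20,120,120),(35,255,255)),("grn",(40,80,60),(85,255,255)),("blue",(100,130,60),(125,255,255))):
        m=cv2.inRange(hsv,lo,hi);k=np.zeros_like(m);k[roi[1]:roi[3],roi[0]:roi[2]]=m[roi[1]:roi[3],roi[0]:roi[2]]
        N,l,s,c=cv2.connectedComponentsWithStats(k)
        for i in range(1,N):
            if s[i,4]>3: print(n,nm,s[i,4],c[i].round(1),ray(f,c[i],125).round(1))
E
```

```text
scene 85 [313.3294   126.588234] ((313.0199890136719, 127.85999298095703), (4.808326244354248, 22.344575881958008), 8.13010311126709)
[array([ 512., -376.,   65.]), array([ 467., -479.,   65.]), array([ 450., -470.,   65.]), array([ 496., -367.,   65.])] [ 479.38558639 -430.19080982   56.        ]
scene yel 8 [308.6 178.2] [ 578.9 -164.4  125. ]
scene yel 10 [289.3 207.2] [668.7 -78.7 125. ]
scene grn 13 [281.  191.2] [ 677.5 -144.2  125. ]
scene grn 10 [317.7 194.2] [570.1 -96.5 125. ]
scene blue 136 [304.3 182.3] [ 597.  -153.4  125. ]
scene blue 34 [299.9 192.2] [ 621.7 -121.4  125. ]
scene blue 710 [300.7 215. ] [643.4 -40.9 125. ]
top 246 [460.98373 226.67886] ((461.0252380371094, 226.8688507080078), (34.9846305847168, 7.774361610412598), 24.904767990112305)
[array([ 483., -388.,   65.]), array([ 501., -397.,   65.]), array([ 465., -478.,   65.]), array([ 447., -469.,   65.])] [ 474.82711862 -436.10966675   56.        ]
top yel 19 [323.7 142.7] [669.8 -76.  125. ]
top yel 13 [358.2 178.5] [ 580.2 -162.8  125. ]
top grn 18 [350.9 140. ] [ 678.6 -144.   125. ]
top grn 19 [330.7 181.6] [570.9 -95.2 125. ]
top blue 4 [336.5 137. ] [ 685.5 -107.7  125. ]
top blue 126 [330.7 145.8] [662.2 -93.6 125. ]
top blue 338 [340.2 163.4] [ 617.5 -117.9  125. ]
top blue 430 [337.3 183.6] [ 566.2 -111.7  125. ]
top blue 7 [366. 162.] [ 622.7 -182.   125. ]
```

View pics/c0.png

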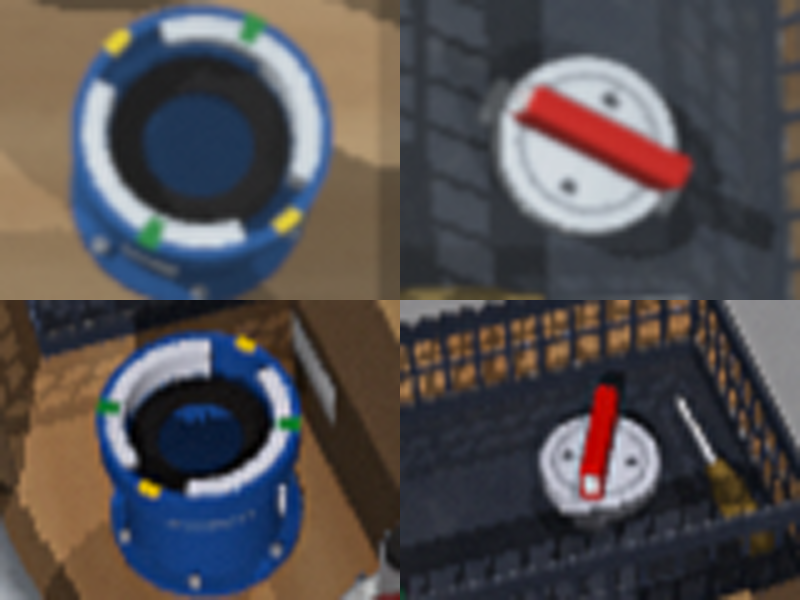

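Crops: in both views the pot's yellow marks (gaps) and green marks are clear, as is the red bar (top view about (461,227)). The marks give a pot centre of about (624.5, -120), x axis at -24°, gaps at 44°. Next I'll fit the lid pose and find the obstacle heights.

```bash
cat >> h.py <<'E'
def need(s,x,y,z,yaw):
    """shift in tool axes (mm) and turn about tool z (deg) from measured pose"""
    from scipy.spatial.transform import Rotation as Ro
    R=Ro.from_euler("xyz",s["tcp_rot"]).as_matrix()
    d=R.T@(np.array([x,y,z])-s["eef_pos"]); yw=np.degrees(np.arctan2(R[1,0],R[0,0]))
    t=-((yaw-yw+90)%180-90)
    return d.round(1),round(t,2),"yaw",yw.round(2),"tilt",np.degrees(np.arccos(-R[2,2])).round(2)
def tri(d,a,b):
    A=[];B=[]
    for n,uv in(("top",a),("scene",b)):
        f=d[n]
        for i,c,fo in((0,"cx","fx"),(1,"cy","fy")):
            k=(uv[i]-f[c])/f[fo]; A.append(f["R"][i]-k*f["R"][2]);B.append(k*f["t"][2]-f["t"][i])
    s=np.linalg.lstsq(np.array(A),np.array(B),rcond=None); return s[0].round(0),s[1].round(0)
E
python3 - <<'E'
import cv2,pickle,numpy as np
from h import *
from rig import r
from scipy.optimize import minimize
d=pickle.load(open("f0.pkl","rb"))
S=8
def red(f):
    h=cv2.cvtColor(f["img"],cv2.COLOR_BGR2HSV)
    return cv2.inRange(h,(0,120,60),(9,255,255))|cv2.inRange(h,(171,120,60),(180,255,255))
def cost(p,ns):
    c=0
    for n in ns:
        f=d[n];x0,y0,x1,y1={"top":(430,200,495,255),"scene":(295,105,335,150)}[n]
        m=cv2.resize((red(f)[y0:y1,x0:x1]>0).astype(np.float32),None,fx=S,fy=S)
        a=p[2];ux=np.array([np.cos(a),np.sin(a)]);uy=np.array([-ux[1],ux[0]])
        P=[proj(f,[*(p[:2]+i*44*ux+j*9*uy),z]) for i in(-1,1) for j in(-1,1) for z in(29,65)]
        P=((np.array(P)-[x0,y0]+.5)*S).round().astype(np.int32)
        k=np.zeros(m.shape,np.float32);cv2.fillConvexPoly(k,cv2.convexHull(P),1)
        c+=np.abs(cv2.GaussianBlur(k,(0,0),6)-cv2.GaussianBlur(m,(0,0),6)).sum()/S/S
    return c
for ns in(["top"],["scene"],["top","scene"]):
    q=minimize(cost,[475,-434,np.radians(66)],args=(ns,),method="Nelder-Mead",options=dict(initial_simplex=[[475,-434,1.15],[483,-434,1.15],[475,-426,1.15],[475,-434,1.25]]))
    print(ns,q.x[:2].round(1),np.degrees(q.x[2]).round(1),q.fun)
print("knob",tri(d,(180,118),(338,235)),"col",tri(d,(207,138),(343,221)))
f=d["top"]
for n,uv,z in(("boxNear TL",(299,200),100),("TR",(372,197),100),("BR",(375,258),100),("BL",(300,260),100),("pressBR",(270,222),0)):print(n,ray(f,uv,z).round(0))
print("box corner",tri(d,(299,200),(351,217)),tri(d,(372,197),(321,177)))
E
```

```text
['top'] [ 477.9 -436.3] 65.4 94.97723388671875
['scene'] [ 476.  -435.8] 65.5 34.41500473022461
['top', 'scene'] [ 475.2 -438. ] 65.8 128.7432861328125
knob (array([618., 189., 414.]), array([0.])) col (array([591., 146., 384.]), array([2.]))
boxNear TL [527. -18. 100.]
TR [ 539. -200.  100.]
BR [ 388. -208.  100.]
BL [379. -25. 100.]
pressBR [482.  64.   0.]
box corner (array([510.,  -6., 111.]), array([757.])) (array([ 535., -197.,   76.]), array([215.]))
```

Lid ≈ (476.5, -436.5), yaw 65.6°. The press (about 400 mm tall) stays well outside the straight path.

```bash
python3 -m inch '[[-0.0248,-0.0366,0,0,0,0,-1],[-0.0248,-0.0366,0,0,0,0,-1],[-0.0248,-0.0366,0,0,0,0,-1],[-0.0248,-0.0366,0,0,0,0,-1],[-0.0248,-0.0366,0,0,0,0,-1],[-0.0248,-0.0366,0,0,0,0,-1],[-0.0248,-0.0366,0,0,0,0,-1],[-0.0248,-0.0366,0,0,0,0,-1]]' && python3 -m inch '[[-0.0248,-0.0366,0,0,0,0,-1],[-0.0248,-0.0366,0,0,0,0,-1],[-0.0248,-0.0366,0,0,0,0,-1],[-0.0248,-0.0366,0,0,0,0,-1],[-0.0248,-0.0366,0,0,0,0,-1],[-0.0248,-0.0366,0,0,0,0,-1],[-0.0248,-0.0366,0,0,0,0,-1],[-0.0248,-0.0366,0,0,0,0,-1]]' && python3 -m inch '[[-0.0248,-0.0366,0,0,0,0,-1],[-0.0248,-0.0366,0,0,0,0,-1],[-0.0248,-0.0366,0,0,0,0,-1],[-0.0248,-0.0366,0,0,0,0,-1],[-0.0248,-0.0366,0,0,0,0,-1],[-0.0248,-0.0366,0,0,0,0,-1],[-0.0248,-0.0366,0,0,0,0,-1],[-0.0248,-0.0366,0,0,0,0,-1]]'
python3 -m inch '[[0,0,0,0,0,8,-1],[0,0,0,0,0,8,-1],[0,0,0,0,0,8,-1],[0,0,0,0,0,8,-1],[0,0,0,0,0,8,-1],[0,0,0,0,0,8,-1],[0,0,0,0,0,8,-1],[0,0,0,0,0,8,-1]]' && python3 -m inch '[[0,0,0,0,0,8,-1],[0,0,0,0,0,8,-1],[0,0,0,0,0,8,-1],[0,0,0,0,0,7,-1],[0,0,0,0,0,0,-1]]'
python3 -c "
from rig import r;from h import *
s=r.sense();print(need(s,476.5,-436.5,150,65.6),need(s,476.5,-436.5,52,65.6),s['qpos'].round(2))"
```

```text
clock: 0.9
eef_pos: [297.7, 245.4, 248.1]
tcp_rot: [-3.141, 0.0, 2.802]
contact_force: [0.6, -0.1, -0.0]
opening: 0.997
grasp_force: 0.0
clock: 1.7
eef_pos: [387.1, -97.1, 248.3]
tcp_rot: [3.141, 0.0, 2.801]
contact_force: [1.5, 0.1, -0.7]
opening: 1.0
grasp_force: 0.0
clock: 2.5
eef_pos: [476.7, -439.0, 247.8]
tcp_rot: [3.141, -0.001, 2.802]
contact_force: [1.2, -0.1, 0.5]
opening: 1.002
grasp_force: 0.0
clock: 3.3
eef_pos: [476.5, -437.1, 247.8]
tcp_rot: [-3.141, -0.001, 1.679]
contact_force: [-1.2, -0.1, 0.2]
opening: 1.0
grasp_force: 0.0
clock: 3.8
eef_pos: [476.5, -437.1, 247.9]
tcp_rot: [-3.141, -0.0, 1.142]
contact_force: [-0.9, 0.3, 0.3]
opening: 1.002
grasp_force: 0.0
(array([ 0.5, -0.2, 97.9]), np.float64(-0.17), 'yaw', np.float64(65.43), 'tilt', np.float64(0.05)) (array([ 5.000e-01, -1.000e-01,  1.959e+02]), np.float64(-0.17), 'yaw', np.float64(65.43), 'tilt', np.float64(0.05)) [-0.74  0.39  1.58 -0.    1.17 -0.32]
```

```bash
python3 -m inch '[[0,0,0.035,0,0,0,-1],[0,0,0.04,0,0,0,-1],[0,0,0.04,0,0,0,-1],[0,0,0.03,0,0,0,-1],[0,0,0.02,0,0,0,-1],[0,0,0.015,0,0,0,-1],[0,0,0.010,0,0,0,-1],[0,0,0,0,0,0,-1]]' 100
python3 - <<'E'
from rig import eyes;import cv2,numpy as np
a=eyes.grab_frame("top")["img"][190:270,410:510];b=eyes.grab_frame("scene")["img"][80:160,265:365]
cv2.imwrite("pics/g.png",np.hstack([cv2.resize(i,None,fx=4,fy=4,interpolation=2) for i in(a,b)]))
E
```

```text
clock: 4.6
eef_pos: [476.3, -436.9, 57.3]
tcp_rot: [-3.14, -0.001, 1.145]
contact_force: [-0.8, 0.2, 1.5]
opening: 0.998
grasp_force: 0.0
```

View pics/g.png

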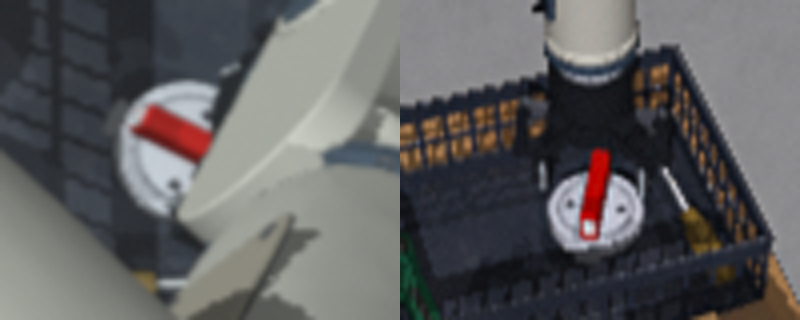

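The fingers stand clear on both sides of the bar (right crop, finger tips at about (543,175) and (642,180)). I'll close.

```bash
for i in 1 2; do python3 -m inch '[[0,0,0,0,0,0,1],[0,0,0,0,0,0,1],[0,0,0,0,0,0,1],[0,0,0,0,0,0,1],[0,0,0,0,0,0,1]]' 100; done
```

```text
clock: 5.2
eef_pos: [476.9, -437.5, 58.9]
tcp_rot: [3.141, 0.0, 1.144]
contact_force: [0.9, -1.1, -3.3]
opening: 0.189
grasp_force: 97.5
clock: 5.7
eef_pos: [476.9, -437.5, 58.9]
tcp_rot: [3.141, 0.0, 1.144]
contact_force: [-1.1, 1.1, 6.2]
opening: 0.189
grasp_force: 98.9
```

```bash
python3 -m inch '[[0,0,-0.01,0,0,0,1],[0,0,-0.02,0,0,0,1],[0,0,-0.03,0,0,0,1],[0,0,-0.03,0,0,0,1],[0,0,-0.03,0,0,0,1],[0,0,-0.03,0,0,0,1],[0,0,-0.02,0,0,0,1],[0,0,0,0,0,0,1]]'
python3 - <<'E'
from rig import eyes,r;import cv2,numpy as np
from h import *
s=r.sense();print(need(s,624.5,-120,228,44),s["contact_force"],s["wrist_torque"],s["opening"])
f=eyes.grab_frame("scene");b=f["img"]
p=proj(f,s["eef_pos"]-[0,0,30]).astype(int);print(p)
cv2.imwrite("pics/l.png",cv2.resize(b[p[1]-50:p[1]+50,p[0]-60:p[0]+60],None,fx=5,fy=5,interpolation=2))
E
```

```text
clock: 6.5
eef_pos: [477.8, -438.2, 231.6]
tcp_rot: [3.137, 0.002, 1.144]
contact_force: [0.3, -0.9, -3.3]
opening: 0.185
grasp_force: 98.2
(array([350.4,   1.7,   3.1]), np.float64(21.53), 'yaw', np.float64(65.53), 'tilt', np.float64(0.29)) [ 0.32485208 -0.9207788  -3.27512696] [-0.05367574 -0.01371438  0.00788398] 0.185291125918703
[312  97]
```

View pics/l.png

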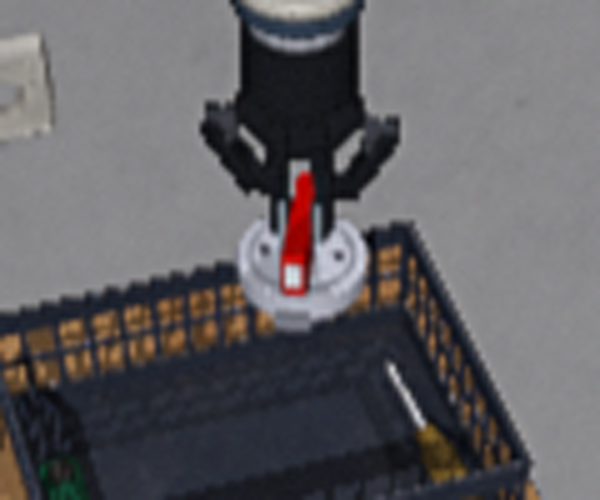

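The lid is lifted level in the jaws, held near the bar's middle. Now to above the pot and the turn to 44°.

```bash
python3 -m inch '[[0.025,0,0,0,0,0,1],[0.045,0,0,0,0,0,1],[0.047,0,0,0,0,0,1],[0.047,0,0,0,0,0,1],[0.047,0,0,0,0,0,1],[0.047,0,0,0,0,0,1],[0.047,0.001,0,0,0,0,1],[0.045,0.001,0,0,0,0,1]]' && python3 -m inch '[[0,0,0,0,0,7,1],[0,0,0,0,0,7,1],[0,0,0,0,0,7.5,1],[0,0,0,0,0,0,1],[0,0,0,0,0,0,1]]'
python3 - <<'E'
from rig import eyes,r;import cv2,numpy as np
from h import *
s=r.sense();print(need(s,624.5,-120,158,44),s["contact_force"],s["wrist_torque"],s["qpos"].round(2))
o=[]
for n in("scene","top"):
    f=eyes.grab_frame(n);p=proj(f,s["eef_pos"]-[0,0,60]).astype(int);print(p)
    i=f["img"][p[1]-45:p[1]+45,p[0]-40:p[0]+40].copy();c=cv2.resize(i,None,fx=5,fy=5,interpolation=2)
    for z in(-56+16,-30):
      for a in np.radians(np.arange(0,360,6)):
        q=((proj(f,s["eef_pos"]+[46*np.cos(a),46*np.sin(a),-56+26])-p+[40,45]+.5)*5).astype(int);cv2.circle(c,tuple(map(int,q)),1,(0,255,255),-1)
    o.append(c)
cv2.imwrite("pics/p.png",np.hstack(o))
E
```

```text
clock: 7.35
eef_pos: [622.9, -117.3, 226.0]
tcp_rot: [-3.138, 0.001, 1.144]
contact_force: [1.1, -1.0, -3.3]
opening: 0.188
grasp_force: 97.9
clock: 7.85
eef_pos: [622.7, -119.4, 226.8]
tcp_rot: [-3.14, 0.001, 0.772]
contact_force: [0.3, -0.2, -3.5]
opening: 0.192
grasp_force: 97.9
(array([ 1. ,  1.8, 68.8]), np.float64(0.24), 'yaw', np.float64(44.24), 'tilt', np.float64(0.14)) [ 0.28395646 -0.24758298 -3.46576764] [0.03908866 0.00387679 0.04367405] [-0.19  0.39  1.63  0.    1.12  0.61]
[299 185]
[341 156]
```

View pics/p.png

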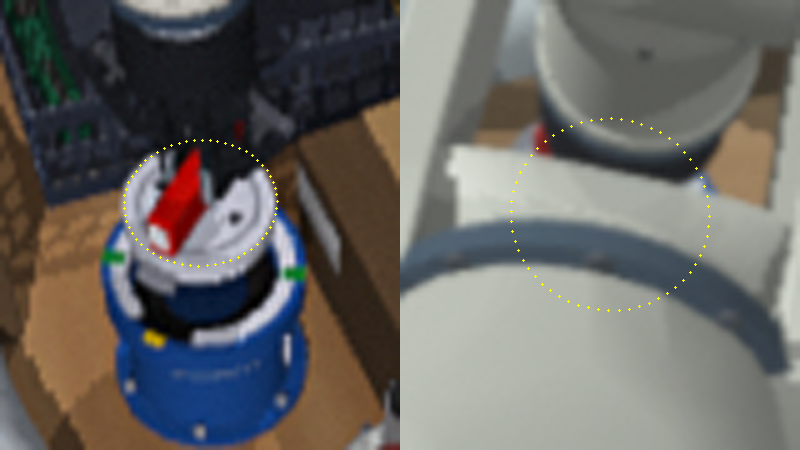

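The disc outline (yellow prediction) matches the held lid to about 1 px in the scene view. The lid is above the pot with its front lug pointing at the yellow mark near (155,338). Lowering.

```bash
python3 -m inch '[[0.001,0.002,0.015,0,0,0.2,1],[0,0,0.016,0,0,0,1],[0,0,0.01,0,0,0,1],[0,0,0.005,0,0,0,1],[0,0,0.005,0,0,0,1],[0,0,0,0,0,0,1]]'; python3 -m inch '[[0,0,0.004,0,0,0,1],[0,0,0.004,0,0,0,1],[0,0,0,0,0,0,1]]'
python3 -c "
from rig import r;from h import *
s=r.sense();print(need(s,624.5,-120,158,44),s['contact_force'],s['wrist_torque'])"
```

```text
clock: 8.55
eef_pos: [625.4, -120.3, 176.7]
tcp_rot: [-3.141, 0.0, 0.765]
contact_force: [-0.4, 0.3, -3.3]
opening: 0.188
grasp_force: 98.1
clock: 8.85
eef_pos: [625.1, -120.4, 169.2]
tcp_rot: [-3.141, 0.001, 0.765]
contact_force: [-2.3, -2.1, -4.0]
opening: 0.186
grasp_force: 98.3
(array([-0.1, -0.7, 11.2]), np.float64(-0.16), 'yaw', np.float64(43.84), 'tilt', np.float64(0.05)) [-2.33932762 -2.09884724 -4.03423163] [-0.13481381  0.49014121 -0.03364322]
```

```bash
python3 -m inch '[[-0.0012,0,0,0,0,0,1],[0,0,0.003,0,0,0,1],[0,0,0,0,0,0,1]]'; python3 -m inch '[[0,0,0.003,0,0,0,1],[0,0,0.003,0,0,0,1],[0,0,0,0,0,0,1]]'
python3 -c "
from rig import r;from h import *
s=r.sense();print(need(s,624.5,-120,158,44),s['contact_force'],s['wrist_torque'])"
```

```text
clock: 9.15
eef_pos: [624.7, -121.1, 165.9]
tcp_rot: [-3.141, 0.0, 0.765]
contact_force: [-1.2, -0.5, -3.8]
opening: 0.186
grasp_force: 98.3
clock: 9.45
eef_pos: [624.6, -121.1, 159.6]
tcp_rot: [-3.141, 0.0, 0.765]
contact_force: [-0.8, -0.0, -4.3]
opening: 0.186
grasp_force: 98.2
(array([ 0.7, -0.8,  1.6]), np.float64(-0.17), 'yaw', np.float64(43.83), 'tilt', np.float64(0.03)) [-0.75417408 -0.03935622 -4.3197141 ] [-0.01834019  0.32227703  0.03357227]
```

```bash
for i in 1 2; do python3 -m inch '[[0,0,0.001,0,0,0,1],[0,0,0.001,0,0,0,1],[0,0,0,0,0,0,1]]'; done
```

```text
clock: 9.75
eef_pos: [624.7, -121.1, 158.1]
tcp_rot: [-3.141, 0.0, 0.765]
contact_force: [-1.9, 0.1, -3.6]
opening: 0.185
grasp_force: 98.2
clock: 10.05
eef_pos: [624.7, -121.2, 156.6]
tcp_rot: [3.142, 0.0, 0.765]
contact_force: [-3.8, -0.5, 1.7]
opening: 0.188
grasp_force: 99.0
```

Seated on the seal as predicted (TCP 156.6 mm, force rising). Beginning the twist.

```bash
python3 -m inch '[[-0.0004,-0.0004,0.0007,0,0,0,1],[0,0,0,0,0,3,1],[0,0,0,0,0,3,1],[0,0,0,0,0,4,1],[0,0,0,0,0,4,1],[0,0,0,0,0,0,1]]' 120
python3 -c "
from rig import r;from h import *
s=r.sense();print(need(s,624.5,-120.5,153,-24),s['contact_force'],s['wrist_torque'])"
```

```text
clock: 10.65
eef_pos: [624.4, -120.8, 155.9]
tcp_rot: [-3.142, -0.001, 0.52]
contact_force: [-3.0, 1.6, 4.0]
opening: 0.183
grasp_force: 121.3
(array([ 0.2, -0.2,  2.9]), np.float64(53.77), 'yaw', np.float64(29.77), 'tilt', np.float64(0.04)) [-3.04760395  1.55653118  3.99753894] [ 0.31171703  0.6743629  -0.1639922 ]
```

```bash
python3 -m inch '[[0,0,0.0004,0,0,4,1],[0,0,0.0005,0,0,4,1],[0,0,0.0005,0,0,4,1],[0,0,0.0005,0,0,4,1],[0,0,0,0,0,0,1]]'
python3 -c "
from rig import r;from h import *
s=r.sense();print(need(s,624.5,-120.5,153,-24),s['contact_force'],s['wrist_torque'])"
```

```text
clock: 11.15
eef_pos: [624.1, -120.4, 154.1]
tcp_rot: [-3.141, -0.0, 0.241]
contact_force: [-5.2, 4.8, 4.5]
opening: 0.184
grasp_force: 121.5
(array([0.3, 0.2, 1.1]), np.float64(37.83), 'yaw', np.float64(13.83), 'tilt', np.float64(0.06)) [-5.21455214  4.8337271   4.48711798] [ 0.63432728  0.84801792 -0.09960804]
```

```bash
python3 -m inch '[[-0.0004,-0.0006,0.0004,0,0,4,1],[0,0,0.0005,0,0,4,1],[0,0,0.0004,0,0,4,1],[0,0,0.0003,0,0,4,1],[0,0,0,0,0,0,1]]'
python3 -c "
from rig import r;from h import *
s=r.sense();print(need(s,624.5,-120.5,153,-24),s['contact_force'],s['wrist_torque'])"
```

```text
clock: 11.65
eef_pos: [624.0, -120.0, 152.9]
tcp_rot: [-3.141, -0.001, -0.038]
contact_force: [-5.1, 4.9, 7.8]
opening: 0.178
grasp_force: 121.8
(array([ 0.5,  0.5, -0.1]), np.float64(21.83), 'yaw', np.float64(-2.17), 'tilt', np.float64(0.07)) [-5.08700327  4.93523704  7.76359335] [ 0.791697    0.75535441 -0.0876218 ]
```

```bash
python3 -m inch '[[0,0,0.0002,0,0,4,1],[0,0,0,0,0,4,1],[0,0,0,0,0,4,1],[0,0,0,0,0,4,1],[0,0,0,0,0,0,1]]'
python3 -c "
from rig import r;from h import *
s=r.sense();print(need(s,624.5,-120.5,153,-24),s['contact_force'],s['wrist_torque'])"
python3 -m inch '[[0,0,0,0,0,3,1],[0,0,0,0,0,2,1],[0,0,0,0,0,0,1]]'
python3 -c "
from rig import r;from h import *
s=r.sense();print(need(s,624.5,-120.5,153,-24),s['contact_force'],s['wrist_torque'])"
```

```text
clock: 12.15
eef_pos: [624.0, -119.7, 152.7]
tcp_rot: [-3.14, -0.0, -0.317]
contact_force: [-5.3, 5.9, 8.5]
opening: 0.184
grasp_force: 121.9
(array([ 0.7,  0.6, -0.3]), np.float64(5.83), 'yaw', np.float64(-18.17), 'tilt', np.float64(0.09)) [-5.28239955  5.90234409  8.4688946 ] [ 1.0389544   0.81420897 -0.13080128]
clock: 12.45
eef_pos: [624.1, -119.4, 152.7]
tcp_rot: [-3.14, -0.0, -0.402]
contact_force: [-3.9, 7.1, 7.8]
opening: 0.18
grasp_force: 121.9
(array([ 0.8,  0.8, -0.3]), np.float64(0.95), 'yaw', np.float64(-23.05), 'tilt', np.float64(0.1)) [-3.88538517  7.13933559  7.82877896] [1.27315065 0.72977502 0.63610865]
```

```bash
python3 -m inch '[[0,0,0,0,0,1.5,1],[0,0,0,0,0,0,1],[0,0,0,0,0,0,1]]'
python3 - <<'E'
from rig import r,eyes;from h import *;import cv2
s=r.sense();print(need(s,624.5,-120.5,153,-24),s['contact_force'],s['wrist_torque'],s["opening"])
f=eyes.grab_frame("scene");p=proj(f,[624,-120,125]).astype(int)
cv2.imwrite("pics/t.png",cv2.resize(f["img"][p[1]-45:p[1]+45,p[0]-50:p[0]+50],None,fx=5,fy=5,interpolation=2))
E
```

```text
clock: 12.75
eef_pos: [624.1, -119.4, 152.7]
tcp_rot: [-3.14, -0.0, -0.425]
contact_force: [-4.4, 8.6, 8.1]
opening: 0.181
grasp_force: 122.7
(array([ 0.8,  0.9, -0.3]), np.float64(-0.37), 'yaw', np.float64(-24.37), 'tilt', np.float64(0.07)) [-4.36079766  8.59178508  8.1273702 ] [1.37218592 0.67999284 1.68457802] 0.18137601147263116
```

View pics/t.png

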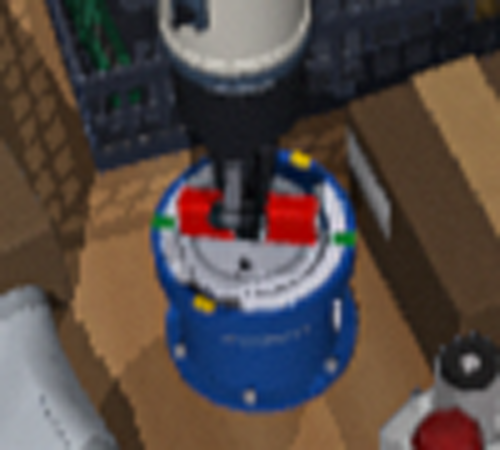

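The bar points at both green marks ((165,222) and (345,240)), and the torque has risen to 1.7 N m. One more small push to confirm the stop, then release.

```bash
python3 -m inch '[[0,0,0,0,0,1.5,1],[0,0,0,0,0,0,1],[0,0,0,0,0,0,1]]'
python3 -c "
from rig import r;from h import *
s=r.sense();print(need(s,624.5,-120.5,153,-24),s['contact_force'],s['wrist_torque'])"
```

```text
clock: 13.1
eef_pos: [624.1, -119.4, 152.7]
tcp_rot: [-3.141, -0.001, -0.45]
contact_force: [-4.2, 7.5, 7.8]
opening: 0.181
grasp_force: 125.7
(array([ 0.8,  0.8, -0.3]), np.float64(-1.76), 'yaw', np.float64(-25.76), 'tilt', np.float64(0.05)) [-4.23054528  7.49928881  7.81355364] [1.31615624 0.68815762 2.6436391 ]
```

Against the stop (torque rises linearly with the push). I'll relax the wind-up, open and raise.

```bash
python3 -m inch '[[0,0,0,0,0,-2.5,1],[0,0,-0.0005,0,0,0,1],[0,0,0,0,0,0,-1],[0,0,0,0,0,0,-1],[0,0,0,0,0,0,-1],[0,0,0,0,0,0,-1],[0,0,0,0,0,0,-1],[0,0,0,0,0,0,-1]]' && python3 -m inch '[[0,0,-0.01,0,0,0,-1],[0,0,-0.02,0,0,0,-1],[0,0,-0.04,0,0,0,-1],[0,0,-0.04,0,0,0,-1],[-0.04,0,-0.02,0,0,0,-1],[-0.045,0,0,0,0,0,-1],[-0.045,0,0,0,0,0,-1],[-0.045,0,0,0,0,0,-1]]'
```

```text
clock: 13.9
eef_pos: [623.7, -120.8, 152.4]
tcp_rot: [3.142, -0.0, -0.413]
contact_force: [0.1, 0.1, -0.6]
opening: 0.997
grasp_force: 0.0
clock: 14.7
eef_pos: [461.8, -49.8, 283.2]
tcp_rot: [-3.141, -0.001, -0.413]
contact_force: [-0.4, -0.3, 0.3]
opening: 1.001
grasp_force: 0.0
```

```bash
python3 -m inch '[[-0.03,-0.03,0,0,0,0,-1],[-0.03,-0.03,0,0,0,0,-1],[0,0,0,0,0,0,-1]]' | head -2
python3 - <<'E'
from rig import r,eyes;from h import *;import cv2,pickle
o=[];d={}
for n in("scene","top"):
    f=eyes.grab_frame(n);d[n]=f;p=proj(f,[624,-120,125]).astype(int)
    o.append(cv2.resize(f["img"][p[1]-45:p[1]+45,p[0]-40:p[0]+40],None,fx=5,fy=5,interpolation=2))
    h=cv2.cvtColor(f["img"],cv2.COLOR_BGR2HSV);k=np.zeros(h.shape[:2],np.uint8);w=slice(p[1]-35,p[1]+25),slice(p[0]-30,p[0]+30)
    k[w]=(cv2.inRange(h,(0,150,110),(6,255,255))|cv2.inRange(h,(174,150,110),(180,255,255)))[w]
    rc=cv2.minAreaRect(np.argwhere(k)[:,::-1].astype(np.float32));b=[ray(f,q,159)[:2] for q in cv2.boxPoints(rc)]
    e=max(b[1]-b[0],b[2]-b[1],key=np.linalg.norm);print(n,ray(f,rc[0],155).round(1),np.degrees(np.arctan2(e[1],e[0]))%180-180)
cv2.imwrite("pics/e.png",np.hstack(o))
E
```

```text
clock: 15.0
eef_pos: [430.7, 31.8, 283.3]
scene [ 627.7 -113.2  155. ] -22.915990087651153
top [ 626.5 -121.   155. ] -22.762110643396397
```

View pics/e.png

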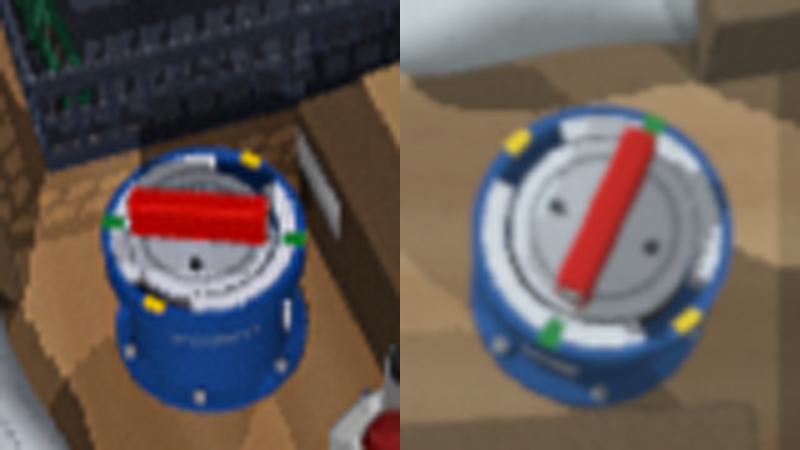

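The bar lies along the green marks in both views ((112,222)–(293,238) and (655,125)–(550,332)). The lid is flush under the lips and the gripper is clear.

```bash
python3 -c "
from rig import r
print(r.sign_off())"
```

```text
the job is handed in; nothing more can be done
None
```

The pot is closed: the lid is twisted clockwise onto its stops with the bar on the green marks (within about 1° in the final pictures), the gripper is clear, nothing else was handled, and the job was handed in at about 15 s of the 42 s limit.

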